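Slide the pen cup and the lens dish to their marked places

ROBOT

A 7-joint arm with a two-finger parallel gripper is mounted at the origin on the work surface. World frame = base frame: x ahead of the robot, y to its left, z up, the work surface at z = 0. Lengths are in m, angles in rad, forces in N, time in s.
With the tool pointing down it reaches from about 0.4 to 0.925 m from the base axis. Payload 4.1 kg.
Tool frame: the origin (TCP) lies between the finger pads; the fingertips stand manip.tips_ahead ahead of it and the grasp point (between the pads) lies 3 mm ahead of it (manip.tips_ahead is the distance from the TCP to the fingertips, in m); z points along the fingers, y is the line along which they close (so a half turn about z gives the same grasp; the last joint's range is limited). The gripper opens to 85 mm and grips with 20 to 120 N. Pads are 22 mm wide; open, the fingers measure 114 mm over their backs; the gripper's body (76 mm by 85 mm) begins 54 mm behind the grasp point. The pads swing forward as they close: fully open they stand 13 mm farther back than shut.
Start: joints at [-1.345, 0.398, 0.045, 1.537, -0.019, 1.207, -0.051], TCP at [0.207, 0.616, 0.253] pointing down, gripper open.
Joint ranges: [-2.82, 2.82], [-0.49, 2.23], [-1.37, 1.46], [0, 2.46], [-1.36, 4.5], [0.23, 2], [-2.94, 2.94]. Speed limits (rad/s): [2.57, 2.57, 3.14, 3.14, 3.14, 3.14, 3.14].

INTERFACE

Orientations are given as [roll, pitch, yaw] about the fixed x, y, z axes, in that order (R = Rz(yaw) Ry(pitch) Rx(roll)).
In Python, from plant import manip gives the robot as it stands.
- The arm moves only by the tool servo_tool, never from a script. Its argument "series" is a list of rows, each an object of numbers: "dx", "dy", "dz": the shift along the tool's x, y, z in mm; "ax", "ay", "az": the turn, a rotation vector about the tool's x, y, z in rad. A call has exactly 5 rows; each row shifts and turns the commanded pose from where the row before left it, along the tool's axes as they then stand; what a row does not reach is not made up. A row lasts 1/10 s, in which the tool goes at most 50 mm and 8.59 degrees, less where a joint would pass 70% of its speed; a pose out of reach is approached as far as the arm can. A call with a gripper value outside its range is refused whole. "claw" is the opening, from 0 (shut) to 1 (fully open), set as the call begins (left out, the last holds). The fingers move at their own pace and stop on an object; "grip_force" is the grip in N (left out, the last holds). Time passes only in rows, so rows that do not move let the fingers close, or fill a call up. It gives the time, the measured TCP pose, the force, the opening and the grip force at its end, in the units of the state.
- manip.get_state(): the state, without advancing time (a new reading comes with each control period).
- manip.get_image(name): name is "side" or "top" or "wrist"; returns a dict with "pixels" (420x560x3 uint8, red, green, blue), "z_map" (420x560 float32, m along the optical axis (not along the pixel's ray), 0 where there is no reading), "fovy" (degrees; the focal length in pixels is half the picture's height over the tangent of half this angle, whatever the lens; pixels are square), "cx", "cy" (the principal point, pixels), "xyz" and "orientation" of the camera in the world. Camera axes: x right, y up, looking along -z (the intrinsics and any distortion apply to the point x, -y, -z); pixel columns grow to the right and rows downward; lengths in m; the calibration is good to about 2 mm. A picture is of the moment at which its call begins.
- manip.job_done(): hands the job in; it is judged then, once.
Trained networks look in a picture, given as the dict that the camera call returned (one of the last four; its "shot" number tells which), for a name from the list of things; names that differ only in an ending like _2 or _b are one class to them, and where a whole thing is asked for, a point or a joint stands for the part that bears it (a point fixed in the world has none). Each returns a list of dicts, best first, with "p" (0 to 1); they miss things now and then, are a little off and sometimes report something else, mostly with a low value. They report only what shows in the picture. A call takes as long as a camera call. They do not tell look-alikes from the thing itself.
- manip.look_for(picture, label): "centre" ([x, y, z] in m, in world coordinates, good to about 4 mm: the middle of the surface that is visible of it).
- manip.cut_out(picture, label): "pixels" (420x560 bool, what is visible of it).
- manip.mark_of(picture, label): "centre" ([x, y, z] in m, in world coordinates, good to about 4 mm: a listed point, or the origin of a listed thing).
The state is a dict: "time": time; "joint_pos": joint angles; "joint_vel": joint speeds; "joint_torque": joint torques, N m; "tool_pos": TCP position; "eef_rot": TCP orientation; "contact_force": force on the tool from outside, world axes, zero at the start; "torque": the same for the moment, N m; "finger_gap": opening from 0.0 (shut) to 1.0 (fully open); "finger_force": force on a finger pad.
Only numpy, scipy, OpenCV 4.12 (cv2) and the standard library are available. Lean on these libraries where they do the work, as an engineer would, in place of code of your own. Each camera call takes 0.05 s, during which the arm holds its last target. There are 200 camera calls.

TASK

The pen cup is standing on the lens dish's place. Slide the blue-rimmed cup to the blue ring, then slide the red-rimmed dish, with its two lenses still in it, into the red ring with its handle lying over the red stripe. Keep both flat on the table all the way (slide, never lift or tip), do not disturb anything else, and let go at the end.

Things in the scene. Friction and masses are not known exactly. Their poses are not given: they have to be found in the camera images.
- cup: squat white ceramic pen cup with a blue rim, an upright open cylinder of 62 mm outside diameter, 60 mm tall, wall 5 mm, empty, about 0.2 to 0.42 kg. Origin: centre of its underside, z up. It starts inside the red ring. Loose.
- dish: round black metal lens dish with a red rim: 110 mm across at the rim (104 mm at the foot), 28 mm tall, with one straight black handle, 195 mm long overall, about 0.35 to 0.7 kg. Origin: centre of the round pan's underside, z up, its own -x axis points along the handle. It starts inside the grey ring. Loose; two lenses lie in it.
- dish_handle (a point): point to grip on the dish's handle, 100 mm from the pan's centre, 31 mm above the table. The handle is a level bar 18 mm wide and 16 mm thick (23 to 39 mm above the table, free space below it), reaching from 52 to 140 mm from the pan's centre.
- lens_a: chrome-rimmed convex lens, disc of 36 mm diameter, 7 mm thick, lying loose in the dish; origin: centre of its underside
- lens_b: second such lens, beside the first in the dish
- blue_spot: the cup's place: flat blue printed ring (inside diameter 88 mm, outside 100 mm, pale inside) on the table; origin: its centre, at table height
- red_spot: the dish's place: flat red printed ring (inside diameter 136 mm, outside 148 mm, pale inside) with a red stripe 30 mm wide and 75 mm long going outward from it along its own -x axis; origin: the ring's centre, at table height
- red_stripe (a point): point on the middle line of the red stripe, 100 mm from the red ring's centre; the handle's grip point belongs above it
- grey_spot: grey printed ring (inside diameter 136 mm, outside 148 mm) on which the dish starts; origin: its centre, at table height
- bottle: white spray-fluid bottle with a blue cap, 42 mm diameter, 105 mm tall, upright, loose, a bystander; origin: centre of its underside
- frame: round black metal trial frame (spectacle frame with two round rims), standing as spectacles do, 60 mm tall, a loose bystander. Origin: on the table under the middle of its front; it reaches 68 mm to either side along its own y and from -6 to 115 mm along its own x (the side arms go along +x)
- occluder: red plastic occluder lying flat, 6 mm thick, a loose bystander: a disc of 60 mm diameter, origin: centre of its underside, with a 16 mm wide handle along its own -x reaching 106 mm from the origin
- case: open trial lens case, a fixed bystander: tray 220 mm by 340 mm (own x by own y), 50 mm tall, lid propped up at its edge away from the work to 260 mm above the table, with a brass stay; origin: at table height, middle of the long edge that faces the work; the tray lies on its +x side (own x 0 to 220 mm, own y -170 to 170 mm)
There are look-alikes about, which are no part of the job. Several things have the shape of the cup; the one meant has the colours described above. Leave any orange look-alike of the dish alone.

How it is judged:
On the way, in this order (a step that is already met when the one before it is completed fails the run):
1. the cup stands inside the blue ring (horizontal distance between cup and blue_spot below 0.013 m), for 0.2 s.
2. the dish stands inside the red ring with its handle over the stripe (horizontal distance between dish and red_spot below 0.015 m and horizontal distance between dish_handle and red_stripe below 0.025 m), for 0.2 s.
At the end, for the whole second after the job is handed in: the cup stands flat and still inside the blue ring (centre within 13 mm of the ring's centre), the dish stands flat and still inside the red ring (within 15 mm), its handle's grip point within 25 mm of the stripe point 100 mm out, both lenses in the dish (all of step 2 and horizontal distance between cup and blue_spot below 0.013 m and angle between each of cup, dish's own z axis and vertical below 0.1 rad and distance between each of lens_a, lens_b and dish below 0.055 m and linear speed of each of cup, dish below 0.02 m/s); the robot touches nothing.
It fails at once if the cup is lifted more than 5 mm off the table or tipped (height (world z) of cup above 0.005 m or angle between cup's own z axis and vertical above 0.15 rad).
It fails at once if the dish is lifted more than 5 mm off the table or tipped (height (world z) of dish above 0.005 m or angle between dish's own z axis and vertical above 0.12 rad).
It fails at once if a lens leaves the dish (distance between any of lens_a, lens_b and dish above 0.06 m).
It fails at once if the bottle, the trial frame or the occluder is displaced by more than 15 mm (distance of any of bottle, frame, occluder from where it was at the start of the episode above 0.015 m).
It fails at once if the lens case is struck (contact force between case and anything else above 10 N).
It also fails if it takes over 64 s, if anything falls off the work surface, if the arm or the gripper's body presses on something with over 40 N, if the wrist force passes 120 N, or if a joint passes its speed limit or range.

## Working session

There is one attempt and no reset: what is moved stays moved. The work goes in short steps, Python scripts to look and compute and a tool call to move; the robot and the scene stay as the last step left them, time stands still between calls to the robot, and variables do not carry over. Pictures are saved under pics/ and viewed, at most 10 in all, crops included, and the job is handed in when it is done.

Besides the shell and the picture viewer there is one more tool, called after ">>>" by a JSON object that holds its "op" and its "data". servo_tool: Moves the arm, as the interface text tells. Its arguments: {"type":"object","properties":{"series":{"type":"array"},"claw":{"type":"number"},"grip_force":{"type":"number"}},"required":["series"]}

```bash
mkdir -p pics; cat > h.py <<'E'
import numpy as np, cv2
from scipy.spatial.transform import Rotation as Ro
from plant import manip
def snap(n,f=None):
    p=manip.get_image(n)
    if f: cv2.imwrite('pics/'+f,p['pixels'][:,:,::-1])
    return p
def cloud(p):
    z=p['z_map'];H,W=z.shape;f=H/2/np.tan(np.radians(p['fovy'])/2)
    v,u=np.mgrid[:H,:W]
    c=np.stack([(u-p['cx'])/f*z,-(v-p['cy'])/f*z,-z],-1)
    o=np.array(p['orientation'])
    R=o if o.shape==(3,3) else (Ro.from_euler('xyz',o).as_matrix() if o.size==3 else None)
    return c@R.T+np.array(p['xyz'])
E
python3 - <<'E'
from h import *
t=snap('top','top0.png'); s=snap('side','side0.png')
print({k:t[k] for k in t if k not in('pixels','z_map')})
print({k:s[k] for k in s if k not in('pixels','z_map')})
for n in ['cup','dish','dish_handle','blue_spot','red_spot','red_stripe','bottle','frame','occluder','case','lens_a']:
    for q,p in(('t',t),('s',s)):
        print(n,q,[(np.round(d['centre'],3).tolist(),round(d['p'],2)) for d in manip.mark_of(p,n)][:5])
st=manip.get_state();print(st['tool_pos'],st['eef_rot'],manip.tips_ahead,st['time'])
E
```

```text
{'fovy': 48.61698953697939, 'cx': 272.9672233100735, 'cy': 211.23629361312092, 'xyz': array([0.41092796, 0.10175062, 1.21533524]), 'orientation': array([ 0.08791276,  0.00236046, -1.58310488]), 'shot': 1}
{'fovy': 53.074347490748345, 'cx': 285.6080066147846, 'cy': 211.9644847112047, 'xyz': array([ 0.03930372, -0.53683614,  0.70315022]), 'orientation': array([ 0.87240842, -0.01326671, -0.64687556]), 'shot': 2}
cup t [([0.406, 0.385, 0.005], 0.78), ([0.566, 0.293, -0.005], 0.75), ([0.544, 0.01, 0.001], 0.62)]
cup s [([0.567, 0.298, -0.003], 0.98), ([0.411, 0.382, -0.003], 0.6), ([0.555, -0.271, 0.007], 0.37)]
dish t [([0.533, -0.009, 0.001], 0.86), ([0.3, -0.29, -0.003], 0.8), ([0.436, 0.028, 0.032], 0.41)]
dish s [([0.296, -0.285, -0.0], 0.76), ([0.533, -0.011, 0.001], 0.74)]
dish_handle t [([0.437, 0.028, 0.029], 0.98), ([0.328, -0.386, 0.031], 0.59), ([0.531, -0.012, -0.003], 0.19)]
dish_handle s [([0.444, 0.029, 0.032], 0.89)]
blue_spot t [([0.55, -0.271, -0.005], 0.63), ([0.576, 0.288, -0.005], 0.57)]
blue_spot s [([0.553, -0.27, 0.005], 0.79)]
red_spot t [([0.575, 0.284, -0.001],
[... 161 characters left out ...]
0], 0.84), ([0.74, -0.144, -0.002], 0.54)]
bottle t [([0.742, -0.142, 0.002], 0.76), ([0.523, -0.029, 0.007], 0.3)]
bottle s [([0.739, -0.147, -0.001], 0.72)]
frame t [([0.732, 0.149, 0.003], 0.88)]
frame s [([0.731, 0.147, 0.003], 0.69), ([0.443, 0.027, 0.034], 0.27)]
occluder t [([0.467, -0.162, -0.0], 0.75), ([0.742, -0.145, -0.001], 0.22)]
occluder s [([0.471, -0.162, 0.0], 0.76)]
case t [([0.575, 0.464, 0.0], 0.75)]
case s [([0.575, 0.472, -0.001], 0.67)]
lens_a t [([0.523, -0.03, 0.004], 0.65), ([0.545, 0.01, 0.003], 0.46)]
lens_a s [([0.523, -0.036, 0.002], 0.52), ([0.546, 0.007, 0.003], 0.51)]
[0.20741326 0.61605862 0.25333825] [3.14148326e+00 1.09229480e-05 2.81686732e+00] 0.022 1.2
```

View pics/top0.png

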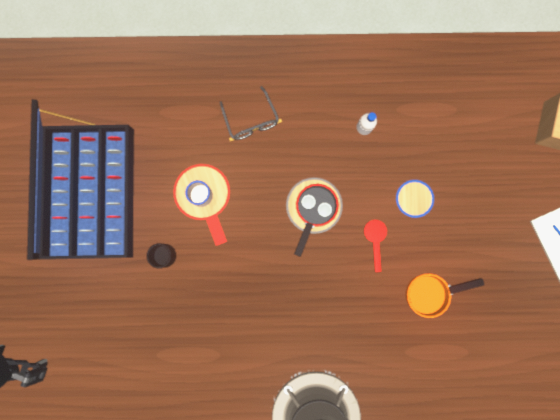

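View pics/side0.png

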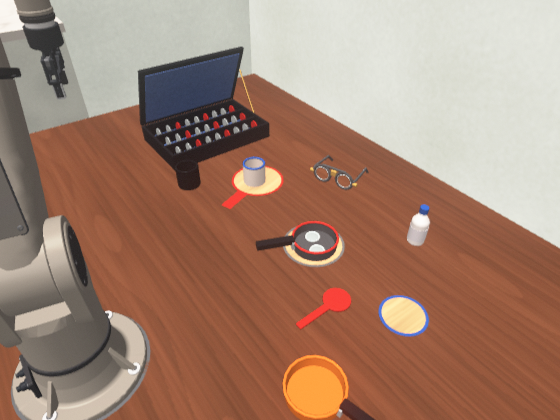

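The top view shows the blue-rimmed cup (200,193) in the red ring, stripe toward (216,232). The dish is at (317,205) with its handle to (300,250), and the blue ring is at (415,198). Bystanders: frame (255,130), bottle (367,123), occluder (376,232). Look-alikes: black cup (161,255) and orange dish (428,295). The side view agrees, so the cup can pass beyond the dish at x≈0.64.

```bash
cat >> h.py <<'E'
def circ(P):
    P=P[:,:2];A=np.c_[2*P,np.ones(len(P))]
    for _ in range(4):
        s=np.linalg.lstsq(A,(P**2).sum(1),rcond=None)[0];r=np.sqrt(s[2]+s[0]**2+s[1]**2)
        e=abs(np.hypot(*(P-s[:2]).T)-r);k=e<max(2*np.median(e),.004);P=P[k];A=A[k]
    return np.round([s[0],s[1],r],4),len(P)
def colours(p):
    h=cv2.cvtColor(p['pixels'],cv2.COLOR_RGB2HSV).astype(int)
    sat=h[...,1]>140; b=(abs(h[...,0]-115)<14)&sat&(h[...,2]>70); r=((h[...,0]<5)|(h[...,0]>174))&(h[...,1]>190)&(h[...,2]>120)
    return r,b
def near(C,m,x,y,d,z0,z1):
    return C[m&(np.hypot(C[...,0]-x,C[...,1]-y)<d)&(C[...,2]>z0)&(C[...,2]<z1)]
E
python3 - <<'E'
from h import *
for n in('top','side'):
    p=snap(n);C=cloud(p);r,b=colours(p)
    print(n,'blue',circ(near(C,b,.551,-.271,.07,-.01,.012)))
    P=near(C,r,.576,.288,.085,-.01,.012);print('red',circ(P))
    print('cup',circ(near(C,b,.567,.295,.05,.04,.07)))
    print('dish',circ(near(C,r,.533,-.01,.075,.015,.04)))
    S=near(C,r,.483,.2555,.045,-.01,.012)
    S=S[np.hypot(S[:,0]-.576,S[:,1]-.288)>.08];m=S[:,:2].mean(0);w=np.linalg.eigh(np.cov(S[:,:2].T))[1][:,1];print('stripe',m,w*np.sign(-w[0]),len(S))
    for d in manip.cut_out(p,'dish_handle')[:1]:
        H=C[d['pixels']];g=np.hypot(H[:,0]-.533,H[:,1]+.01);H=H[(g>.065)&(g<.145)&(H[:,2]>.025)]
        print('handle',np.median(H,0),H.mean(0),len(H))
    for d in manip.cut_out(p,'frame')[:1]:
        H=C[d['pixels']];H=H[H[:,2]>.01];print('frame',np.percentile(H,3,0),H[H[:,0].argsort()[:30]].mean(0))
E
```

```text
top blue (array([0., 0., 0.]), 0)
red (array([0., 0., 0.]), 0)
cup (array([0., 0., 0.]), 0)
dish (array([0., 0., 0.]), 0)
stripe [nan nan] [nan nan] 0
handle [0.4383083  0.03061266 0.0381161 ] [0.43852504 0.03059158 0.03817005] 217
frame [0.70574754 0.08731271 0.01241732] [0.6668993  0.19053965 0.19071898]
side blue (array([ 0.5487, -0.2719,  0.0471]), 180)
red (array([0.5712, 0.2868, 0.0714]), 49)
cup (array([0.5621, 0.2875, 0.028 ]), 29)
dish (array([ 0.5311, -0.0136,  0.0524]), 97)
stripe [0.47041199 0.24941625] [-0.94233312 -0.33467641] 160
handle [nan nan nan] [nan nan nan] 0
frame [0.70651922 0.08300603 0.02269429] [0.68589369 0.17182031 0.06200188]
  return _methods._mean(a, axis=axis, dtype=dtype,
  ret = ret.dtype.type(ret / rcount)
<stdin>:9: RuntimeWarning: Mean of empty slice.
  ret = um.true_divide(
  avg = a.mean(axis, **keepdims_kw)
<stdin>:9: RuntimeWarning: Degrees of freedom <= 0 for slice
  c *= np.true_divide(1, fact)
  c *= np.true_divide(1, fact)
<stdin>:12: RuntimeWarning: Mean of empty slice.
```

>>> {"op": "servo_tool", "data": {"series": [{"dy": -40, "dx": -30, "az": -0.08}, {"dy": -40, "dx": -40, "az": -0.08}, {"dy": -40, "dx": -40, "az": -0.08}, {"dy": -40, "dx": -40, "az": -0.08}, {"dx": -40}], "claw": 1, "grip_force": 30}}

```text
validation failed for argument at $.se...
```

```bash
python3 - <<'E'
from h import *
p=snap('top');C=cloud(p);r,b=colours(p)
print(list(p.keys()),r.sum(),b.sum())
h=cv2.cvtColor(p['pixels'],cv2.COLOR_RGB2HSV)
for v,u in((182,415),(216,415),(167,202),(232,217),(188,317),(184,200),(300,330),(60,100),(198,415)): print(v,u,h[v,u],C[v,u].round(4))
E
```

```text
['pixels', 'z_map', 'fovy', 'cx', 'cy', 'xyz', 'orientation', 'shot'] 0 54
182 415 [ 13  30 223] [ 0.5906 -0.2718  0.0012]
216 415 [111 133 223] [ 0.5008 -0.2681  0.0018]
167 202 [ 24  84 246] [0.6376 0.2894 0.0023]
232 217 [  3 169 247] [0.4653 0.2499 0.0035]
188 317 [  6  10 124] [ 0.577  -0.0127  0.008 ]
184 200 [ 14  45 215] [0.5883 0.2903 0.0292]
300 330 [ 11 141 141] [ 0.2867 -0.0406  0.0031]
60 100 [ 10 132 156] [9.342e-01 5.657e-01 6.000e-04]
198 415 [ 24  84 246] [ 0.5481 -0.2698  0.0024]
```

>>> {"op": "servo_tool", "data": {"series": [{"dx": -30, "dy": -40, "dz": 0, "ax": 0, "ay": 0, "az": -0.08}, {"dx": -40, "dy": -40, "dz": 0, "ax": 0, "ay": 0, "az": -0.08}, {"dx": -40, "dy": -40, "dz": 0, "ax": 0, "ay": 0, "az": -0.08}, {"dx": -40, "dy": -40, "dz": 0, "ax": 0, "ay": 0, "az": -0.08}, {"dx": -40, "dy": 0, "dz": 0, "ax": 0, "ay": 0, "az": 0}], "claw": 1, "grip_force": 30}}

```text
time: 2.05
tool_pos: [0.351, 0.4406, 0.2533]
eef_rot: [-3.138, -0.001, 3.135]
contact_force: [0.9, 1.3, 0.2]
finger_gap: 1.0
finger_force: 0.0
```

>>> {"op": "servo_tool", "data": {"series": [{"dx": -40, "dy": -30, "dz": 0, "ax": 0, "ay": 0, "az": 0}, {"dx": -45, "dy": -30, "dz": 0, "ax": 0, "ay": 0, "az": 0}, {"dx": -45, "dy": -30, "dz": 0, "ax": 0, "ay": 0, "az": 0}, {"dx": -45, "dy": -30, "dz": 10, "ax": 0, "ay": 0, "az": 0}, {"dx": -39, "dy": -29, "dz": 10, "ax": 0, "ay": 0, "az": 0}]}}

```text
time: 2.55
tool_pos: [0.5545, 0.3031, 0.2347]
eef_rot: [3.14, 0.002, 3.137]
contact_force: [0.0, 0.3, 0.3]
finger_gap: 0.996
finger_force: 0.0
```

```bash
sed -i "s/sat=h\[...,1\]>140/sat=h[...,1]>90/; s/>190/>(130 if p['xyz'][2]>1 else 190)/" h.py
python3 - <<'E'
from h import *
st=manip.get_state();print(st['tool_pos'],st['eef_rot'],st['time'])
for n in('top','wrist'):
    p=snap(n,n+'1.png');C=cloud(p);r,b=colours(p)
    print(n,'blue',circ(near(C,b,.551,-.271,.07,-.01,.012)))
    print('red',circ(near(C,r,.576,.288,.085,-.01,.012)))
    print('cup',circ(near(C,b,.567,.295,.05,.045,.07)))
    print('dish',circ(near(C,r,.533,-.01,.075,.015,.04)))
    S=near(C,r,.483,.2555,.045,-.01,.012)
    if len(S): print('stripe',S.mean(0),len(S))
    print([ (d['centre'].round(3) if hasattr(d['centre'],'round') else d['centre'],d['p']) for d in manip.mark_of(p,'cup')])
E
```

```text
[0.55447582 0.30309314 0.23469152] [3.14023874e+00 1.61458684e-03 3.13719655e+00] 2.55
top blue (array([ 0.5478, -0.2696,  0.0475]), 169)
red (array([0.5721, 0.292 , 0.0726]), 170)
cup (array([0.5629, 0.2919, 0.0283]), 40)
dish (array([ 0.5314, -0.009 ,  0.0514]), 173)
stripe [4.76533485e-01 2.55235300e-01 2.85467038e-04] 344
[([0.5666, 0.2909, -0.0032], 0.59)]
wrist blue (array([0., 0., 0.]), 0)
red (array([0.5758, 0.2895, 0.0697]), 806)
cup (array([0.5646, 0.2916, 0.0282]), 1211)
dish (array([0.5409, 0.0211, 0.0228]), 82)
stripe [0.50887836 0.26663868 0.00064528] 41
[([0.4115, 0.3899, -0.0003], 0.84)]
  return _methods._mean(a, axis=axis, dtype=dtype,
  ret = ret.dtype.type(ret / rcount)
```

View pics/wrist1.png

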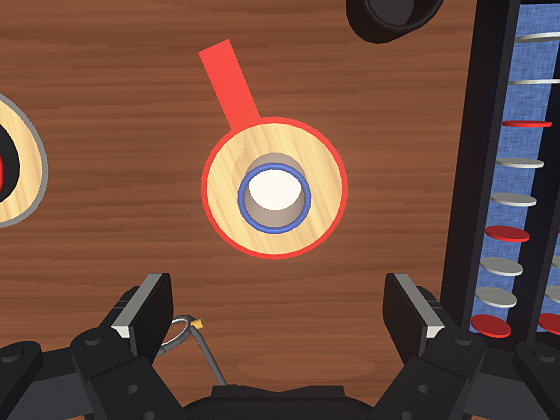

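Wrist view: the cup's rim (275,198) is inside the red ring (275,187), with the case edge to the right (~470). The cup fits at (0.564, 0.292).

>>> {"op": "servo_tool", "data": {"series": [{"dx": 0, "dy": 0, "dz": 40, "ax": 0, "ay": 0, "az": 0}, {"dx": 0, "dy": 0, "dz": 40, "ax": 0, "ay": 0, "az": 0}, {"dx": 0, "dy": 0, "dz": 40, "ax": 0, "ay": 0, "az": 0}, {"dx": 0, "dy": 0, "dz": 10, "ax": 0, "ay": 0, "az": 0}, {"dx": 0, "dy": 0, "dz": 0, "ax": 0, "ay": 0, "az": 0}]}}

```text
time: 3.25
tool_pos: [0.5507, 0.3049, 0.1031]
eef_rot: [-3.141, -0.003, 3.139]
contact_force: [-0.9, -0.1, 0.8]
finger_gap: 0.999
finger_force: 0.0
```

>>> {"op": "servo_tool", "data": {"series": [{"dx": -14, "dy": -13, "dz": 0, "ax": 0, "ay": 0, "az": 0}, {"dx": 0, "dy": 0, "dz": 7, "ax": 0, "ay": 0, "az": 0}, {"dx": 0, "dy": 0, "dz": 25, "ax": 0, "ay": 0, "az": 0}, {"dx": 0, "dy": 0, "dz": 25, "ax": 0, "ay": 0, "az": 0}, {"dx": 0, "dy": 0, "dz": 10, "ax": 0, "ay": 0, "az": 0}]}}

```text
time: 3.75
tool_pos: [0.5654, 0.2916, 0.0365]
eef_rot: [3.141, -0.002, 3.138]
contact_force: [-0.2, -0.6, -0.3]
finger_gap: 1.002
finger_force: 0.0
```

>>> {"op": "servo_tool", "data": {"series": [{"dx": 0, "dy": 0, "dz": 0, "ax": 0, "ay": 0, "az": 0}, {"dx": 0, "dy": 0, "dz": 0, "ax": 0, "ay": 0, "az": 0}, {"dx": 0, "dy": 0, "dz": 0, "ax": 0, "ay": 0, "az": 0}, {"dx": 0, "dy": 0, "dz": 0, "ax": 0, "ay": 0, "az": 0}, {"dx": 0, "dy": 0, "dz": 0, "ax": 0, "ay": 0, "az": 0}], "claw": 0.6, "grip_force": 25}}

```text
time: 4.25
tool_pos: [0.5673, 0.2914, 0.0385]
eef_rot: [3.14, 0.002, 3.137]
contact_force: [-0.6, 0.2, 3.5]
finger_gap: 0.729
finger_force: 28.4
```

>>> {"op": "servo_tool", "data": {"series": [{"dx": -4, "dy": -10, "dz": 0, "ax": 0, "ay": 0, "az": 0}, {"dx": -6, "dy": -16, "dz": 0, "ax": 0, "ay": 0, "az": 0}, {"dx": -8, "dy": -20, "dz": 0, "ax": 0, "ay": 0, "az": 0}, {"dx": -8, "dy": -20, "dz": 0, "ax": 0, "ay": 0, "az": 0}, {"dx": -8, "dy": -20, "dz": 0, "ax": 0, "ay": 0, "az": 0}]}}

```text
time: 4.75
tool_pos: [0.6008, 0.2066, 0.0386]
eef_rot: [3.138, 0.002, 3.138]
contact_force: [-1.4, 3.7, 3.6]
finger_gap: 0.73
finger_force: 28.6
```

>>> {"op": "servo_tool", "data": {"series": [{"dx": -9, "dy": -25, "dz": 0, "ax": 0, "ay": 0, "az": 0}, {"dx": -9, "dy": -25, "dz": 0, "ax": 0, "ay": 0, "az": 0}, {"dx": -9, "dy": -25, "dz": 0, "ax": 0, "ay": 0, "az": 0}, {"dx": -9, "dy": -25, "dz": 0, "ax": 0, "ay": 0, "az": 0}, {"dx": -8, "dy": -25, "dz": 0, "ax": 0, "ay": 0, "az": 0}]}}

```text
time: 5.25
tool_pos: [0.6446, 0.0812, 0.0386]
eef_rot: [3.138, 0.002, 3.138]
contact_force: [-1.0, 4.5, 5.1]
finger_gap: 0.73
finger_force: 28.6
```

>>> {"op": "servo_tool", "data": {"series": [{"dx": -2, "dy": -25, "dz": 0, "ax": 0, "ay": 0, "az": 0}, {"dx": 0, "dy": -25, "dz": 0, "ax": 0, "ay": 0, "az": 0}, {"dx": 0, "dy": -25, "dz": 0, "ax": 0, "ay": 0, "az": 0}, {"dx": 0, "dy": -25, "dz": 0, "ax": 0, "ay": 0, "az": 0}, {"dx": 0, "dy": -25, "dz": 0, "ax": 0, "ay": 0, "az": 0}]}}

```text
time: 5.75
tool_pos: [0.6463, -0.0441, 0.0385]
eef_rot: [3.138, 0.003, 3.138]
contact_force: [0.7, 4.1, 4.4]
finger_gap: 0.73
finger_force: 28.6
```

>>> {"op": "servo_tool", "data": {"series": [{"dx": 3, "dy": -25, "dz": 0, "ax": 0, "ay": 0, "az": 0}, {"dx": 9, "dy": -25, "dz": 0, "ax": 0, "ay": 0, "az": 0}, {"dx": 11, "dy": -25, "dz": 0, "ax": 0, "ay": 0, "az": 0}, {"dx": 12, "dy": -25, "dz": 0, "ax": 0, "ay": 0, "az": 0}, {"dx": 12, "dy": -25, "dz": 0, "ax": 0, "ay": 0, "az": 0}]}}

```text
time: 6.25
tool_pos: [0.5991, -0.1698, 0.0385]
eef_rot: [3.14, 0.004, 3.138]
contact_force: [2.4, 2.6, 3.7]
finger_gap: 0.724
finger_force: 28.5
```

>>> {"op": "servo_tool", "data": {"series": [{"dx": 12, "dy": -25, "dz": 0, "ax": 0, "ay": 0, "az": 0}, {"dx": 12, "dy": -25, "dz": 0, "ax": 0, "ay": 0, "az": 0}, {"dx": 11, "dy": -22, "dz": 0, "ax": 0, "ay": 0, "az": 0}, {"dx": 8, "dy": -16, "dz": 0, "ax": 0, "ay": 0, "az": 0}, {"dx": 4, "dy": -8, "dz": 0, "ax": 0, "ay": 0, "az": 0}]}}

```text
time: 6.75
tool_pos: [0.5506, -0.2672, 0.0385]
eef_rot: [3.141, 0.003, 3.135]
contact_force: [2.6, 5.4, 6.8]
finger_gap: 0.728
finger_force: 28.7
```

```bash
python3 - <<'E'
from h import *
st=manip.get_state();print(st['tool_pos'],st['eef_rot'],st['time'])
for n in('wrist','side'):
    p=snap(n,n+'2.png');C=cloud(p);r,b=colours(p)
    print(n,'blue',circ(near(C,b,.55,-.271,.065,-.01,.012)))
    print('cup',circ(near(C,b,.553,-.265,.05,.045,.07)))
E
```

```text
[ 0.55059575 -0.26715057  0.03845436] [3.14107534e+00 2.98600969e-03 3.13485780e+00] 6.75
wrist blue (array([ 0.55  , -0.2709,  0.0468]), 4211)
cup (array([ 0.5478, -0.2667,  0.0278]), 6735)
side blue (array([ 0.5487, -0.2719,  0.0473]), 208)
cup (array([ 0.5461, -0.2693,  0.0286]), 120)
```

View pics/wrist2.png

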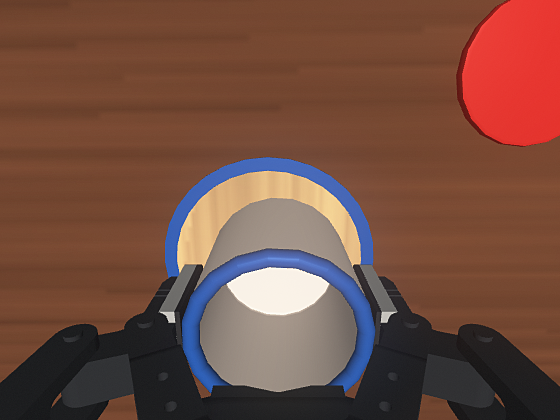

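Wrist view: the cup (278,320) stands over the blue ring (270,225 far part), about 2–4 mm from its centre. I'll trim it and release.

>>> {"op": "servo_tool", "data": {"series": [{"dx": -2, "dy": -4, "dz": 0, "ax": 0, "ay": 0, "az": 0}, {"dx": 0, "dy": 0, "dz": 0, "ax": 0, "ay": 0, "az": 0}, {"dx": 0, "dy": 0, "dz": 0, "ax": 0, "ay": 0, "az": 0}, {"dx": 0, "dy": 0, "dz": 0, "ax": 0, "ay": 0, "az": 0}, {"dx": 0, "dy": 0, "dz": 0, "ax": 0, "ay": 0, "az": 0}]}}

```text
time: 7.35
tool_pos: [0.5504, -0.2687, 0.0385]
eef_rot: [3.138, -0.003, 3.137]
contact_force: [-5.8, 5.8, 13.8]
finger_gap: 0.73
finger_force: 29.3
```

>>> {"op": "servo_tool", "data": {"series": [{"dx": 0, "dy": 0, "dz": 0, "ax": 0, "ay": 0, "az": 0}, {"dx": 0, "dy": 0, "dz": 0, "ax": 0, "ay": 0, "az": 0}, {"dx": 0, "dy": 0, "dz": 0, "ax": 0, "ay": 0, "az": 0}, {"dx": 0, "dy": 0, "dz": 0, "ax": 0, "ay": 0, "az": 0}, {"dx": 0, "dy": 0, "dz": 0, "ax": 0, "ay": 0, "az": 0}], "claw": 1}}

```text
time: 7.85
tool_pos: [0.5517, -0.2702, 0.0369]
eef_rot: [3.142, -0.0, 3.137]
contact_force: [0.3, -0.0, -0.2]
finger_gap: 0.999
finger_force: 0.0
```

>>> {"op": "servo_tool", "data": {"series": [{"dx": 0, "dy": 0, "dz": -10, "ax": 0, "ay": 0, "az": 0}, {"dx": 0, "dy": 0, "dz": -30, "ax": 0, "ay": 0, "az": 0}, {"dx": 0, "dy": 0, "dz": -40, "ax": 0, "ay": 0, "az": 0}, {"dx": 0, "dy": 0, "dz": -40, "ax": 0, "ay": 0, "az": 0}, {"dx": 0, "dy": 0, "dz": -40, "ax": 0, "ay": 0, "az": 0}]}}

```text
time: 8.35
tool_pos: [0.5517, -0.2702, 0.1995]
eef_rot: [-3.141, 0.001, 3.137]
contact_force: [0.3, 0.6, 0.1]
finger_gap: 1.001
finger_force: 0.0
```

```bash
python3 - <<'E'
from h import *
st=manip.get_state();print(st['tool_pos'],st['eef_rot'],st['time'])
for n in('wrist','side'):
    p=snap(n);C=cloud(p);r,b=colours(p)
    print(n,'blue',circ(near(C,b,.55,-.271,.065,-.01,.012)),'cup',circ(near(C,b,.553,-.265,.05,.045,.07)))
E
```

```text
[ 0.55169306 -0.27015331  0.1995279 ] [-3.14136400e+00  6.35853998e-04  3.13667637e+00] 8.35
wrist blue (array([ 0.5501, -0.2708,  0.0471]), 1536) cup (array([ 0.5483, -0.2682,  0.0282]), 1622)
side blue (array([ 0.5487, -0.272 ,  0.0473]), 229) cup (array([ 0.5465, -0.2697,  0.0283]), 210)
```

>>> {"op": "servo_tool", "data": {"series": [{"dx": 12, "dy": 35, "dz": 0, "ax": 0, "ay": 0, "az": 0}, {"dx": 12, "dy": 35, "dz": 0, "ax": 0, "ay": 0, "az": 0}, {"dx": 12, "dy": 35, "dz": 0, "ax": 0, "ay": 0, "az": 0}, {"dx": 12, "dy": 35, "dz": 0, "ax": 0, "ay": 0, "az": 0}, {"dx": 12, "dy": 35, "dz": 0, "ax": 0, "ay": 0, "az": 0}]}}

```text
time: 8.95
tool_pos: [0.4919, -0.0935, 0.1973]
eef_rot: [3.141, 0.0, 3.137]
contact_force: [-0.5, 1.5, -0.7]
finger_gap: 0.994
finger_force: 0.0
```

>>> {"op": "servo_tool", "data": {"series": [{"dx": 17, "dy": 35, "dz": 0, "ax": 0, "ay": 0, "az": 0}, {"dx": 17, "dy": 35, "dz": 0, "ax": 0, "ay": 0, "az": 0}, {"dx": 17, "dy": 35, "dz": 0, "ax": 0, "ay": 0, "az": 0}, {"dx": 0, "dy": 20, "dz": 0, "ax": 0, "ay": 0, "az": 0.1}, {"dx": 0, "dy": 0, "dz": 0, "ax": 0, "ay": 0, "az": 0.1}]}}

```text
time: 9.45
tool_pos: [0.4416, 0.0338, 0.1975]
eef_rot: [3.14, 0.0, 2.939]
contact_force: [-0.4, -0.3, 1.0]
finger_gap: 0.997
finger_force: 0.0
```

>>> {"op": "servo_tool", "data": {"series": [{"dx": 0, "dy": 0, "dz": 0, "ax": 0, "ay": 0, "az": 0.1}, {"dx": 0, "dy": 0, "dz": 20, "ax": 0, "ay": 0, "az": 0.1}, {"dx": 0, "dy": 0, "dz": 20, "ax": 0, "ay": 0, "az": 0}, {"dx": 0, "dy": 0, "dz": 0, "ax": 0, "ay": 0, "az": 0}, {"dx": 0, "dy": 0, "dz": 0, "ax": 0, "ay": 0, "az": 0}], "claw": 0.7}}

```text
time: 9.95
tool_pos: [0.4422, 0.0303, 0.1574]
eef_rot: [-3.141, -0.0, 2.737]
contact_force: [0.7, -1.2, 0.6]
finger_gap: 0.696
finger_force: 0.0
```

```bash
python3 - <<'E'
from h import *
st=manip.get_state();print(st['tool_pos'],st['eef_rot'],st['time'])
for n in('wrist','side'):
    p=snap(n,n+'3.png');C=cloud(p);r,b=colours(p)
    c,k=circ(near(C,r,.533,-.01,.08,.02,.04));print('dish',c,k)
    if n=='wrist': c=np.array([.532,-.010,0])
    g=np.hypot(C[...,0]-c[0],C[...,1]-c[1])
    H=C[(g>.07)&(g<.138)&(C[...,2]>.028)&(C[...,2]<.044)&(p['pixels'].max(-1)<90)];H=H[np.hypot(H[:,0]-.44,H[:,1]-.03)<.06]
    if len(H)>20:
        m=H[:,:2].mean(0);w=np.linalg.eigh(np.cov(H[:,:2].T))[1][:,1];w*=np.sign(-w[0])
        print('handle',m,np.degrees(np.arctan2(w[1],w[0])),len(H),np.ptp((H[:,:2]-m)@w))
E
```

```text
[0.44215946 0.03033992 0.15741309] [-3.14140373e+00 -3.27561560e-04  2.73690764e+00] 9.95
dish [ 0.5329 -0.0105  0.0523] 1389
handle [0.43396562 0.03066092] 157.35107091388286 2474 0.0683294198350363
dish [ 0.5311 -0.0136  0.0524] 86
handle [0.4339107  0.02459221] 157.69778070731834 234 0.0677969261902063
```

View pics/wrist3.png

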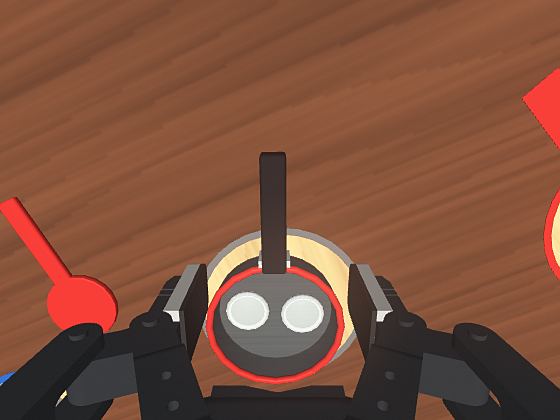

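Wrist view: the handle runs straight up from (273,270) to (273,155), centred between the pads. Both lenses are in the pan (247,311) and (302,314).

>>> {"op": "servo_tool", "data": {"series": [{"dx": 0, "dy": -3, "dz": 40, "ax": 0, "ay": 0, "az": -0.01}, {"dx": 0, "dy": 0, "dz": 40, "ax": 0, "ay": 0, "az": 0}, {"dx": 0, "dy": 0, "dz": 30, "ax": 0, "ay": 0, "az": 0}, {"dx": 0, "dy": 0, "dz": 13, "ax": 0, "ay": 0, "az": 0}, {"dx": 0, "dy": 0, "dz": 0, "ax": 0, "ay": 0, "az": 0}]}}

```text
time: 10.55
tool_pos: [0.4404, 0.0276, 0.0333]
eef_rot: [-3.14, -0.002, 2.747]
contact_force: [0.4, 0.3, 0.2]
finger_gap: 0.697
finger_force: 0.0
```

>>> {"op": "servo_tool", "data": {"series": [{"dx": 0, "dy": 0, "dz": 0, "ax": 0, "ay": 0, "az": 0}, {"dx": 0, "dy": 0, "dz": 0, "ax": 0, "ay": 0, "az": 0}, {"dx": 0, "dy": 0, "dz": 0, "ax": 0, "ay": 0, "az": 0}, {"dx": 0, "dy": 0, "dz": 0, "ax": 0, "ay": 0, "az": 0}, {"dx": 0, "dy": 0, "dz": 0, "ax": 0, "ay": 0, "az": 0}], "claw": 0.32}}

```text
time: 11.05
tool_pos: [0.4414, 0.0278, 0.0347]
eef_rot: [3.141, 0.001, 2.747]
contact_force: [-0.3, 0.4, -0.5]
finger_gap: 0.321
finger_force: 0.0
```

>>> {"op": "servo_tool", "data": {"series": [{"dx": 0, "dy": 0, "dz": 0, "ax": 0, "ay": 0, "az": 0}, {"dx": 0, "dy": 0, "dz": 0, "ax": 0, "ay": 0, "az": 0}, {"dx": 0, "dy": 0, "dz": 0, "ax": 0, "ay": 0, "az": 0}, {"dx": 0, "dy": 0, "dz": 0, "ax": 0, "ay": 0, "az": 0}, {"dx": 0, "dy": 0, "dz": 0, "ax": 0, "ay": 0, "az": 0}], "claw": 0.1, "grip_force": 50}}

```text
time: 11.55
tool_pos: [0.4412, 0.0277, 0.0345]
eef_rot: [3.141, -0.0, 2.747]
contact_force: [-1.5, -0.5, 6.1]
finger_gap: 0.202
finger_force: 50.9
```

```bash
python3 - <<'E'
import numpy as np
a=np.array([.4404,.0276]);b=np.array([.480,.2565]);y0,y1=2.747,3.483
w=np.array([.3,.6]+[1]*14+[.7,.4]);w=np.r_[w,.0,.0];w/=w.sum();y=y0
for k in w:
    d=(b-a)*k*1000;c,s=np.cos(y),np.sin(y)
    print(round(c*d[0]+s*d[1],1),round(s*d[0]-c*d[1],1),round(-(y1-y0)*k,3));y+=(y1-y0)*k
E
```

```text
1.0 4.2 -0.014
1.8 8.5 -0.028
2.6 14.3 -0.046
2.0 14.4 -0.046
1.3 14.5 -0.046
0.6 14.5 -0.046
-0.0 14.5 -0.046
-0.7 14.5 -0.046
-1.4 14.5 -0.046
-2.0 14.4 -0.046
-2.7 14.3 -0.046
-3.3 14.1 -0.046
-4.0 14.0 -0.046
-4.6 13.8 -0.046
-5.3 13.5 -0.046
-5.9 13.3 -0.046
-4.5 9.1 -0.032
-2.8 5.1 -0.018
-0.0 0.0 -0.0
-0.0 0.0 -0.0
```

>>> {"op": "servo_tool", "data": {"series": [{"dx": 1, "dy": 4, "dz": 0, "ax": 0, "ay": 0, "az": -0.014}, {"dx": 2, "dy": 8.5, "dz": 0, "ax": 0, "ay": 0, "az": -0.028}, {"dx": 2.5, "dy": 14.5, "dz": 0, "ax": 0, "ay": 0, "az": -0.046}, {"dx": 2, "dy": 14.5, "dz": 0, "ax": 0, "ay": 0, "az": -0.046}, {"dx": 1.5, "dy": 14.5, "dz": 0, "ax": 0, "ay": 0, "az": -0.046}]}}

```text
time: 12.05
tool_pos: [0.4508, 0.0815, 0.0344]
eef_rot: [-3.139, 0.0, 2.925]
contact_force: [0.6, -6.1, 4.8]
finger_gap: 0.202
finger_force: 50.9
```

>>> {"op": "servo_tool", "data": {"series": [{"dx": 0.5, "dy": 14.5, "dz": 0, "ax": 0, "ay": 0, "az": -0.046}, {"dx": 0, "dy": 14.5, "dz": 0, "ax": 0, "ay": 0, "az": -0.046}, {"dx": -0.5, "dy": 14.5, "dz": 0, "ax": 0, "ay": 0, "az": -0.046}, {"dx": -1.5, "dy": 14.5, "dz": 0, "ax": 0, "ay": 0, "az": -0.046}, {"dx": -2, "dy": 14.5, "dz": 0, "ax": 0, "ay": 0, "az": -0.046}]}}

```text
time: 12.55
tool_pos: [0.4633, 0.1527, 0.0344]
eef_rot: [-3.138, -0.0, -3.129]
contact_force: [-0.4, -7.2, 6.6]
finger_gap: 0.202
finger_force: 51.1
```

>>> {"op": "servo_tool", "data": {"series": [{"dx": -2.5, "dy": 14.5, "dz": 0, "ax": 0, "ay": 0, "az": -0.046}, {"dx": -3.5, "dy": 14, "dz": 0, "ax": 0, "ay": 0, "az": -0.046}, {"dx": -4, "dy": 14, "dz": 0, "ax": 0, "ay": 0, "az": -0.046}, {"dx": -4.5, "dy": 14, "dz": 0, "ax": 0, "ay": 0, "az": -0.046}, {"dx": -5, "dy": 13, "dz": 0, "ax": 0, "ay": 0, "az": -0.046}]}}

```text
time: 13.05
tool_pos: [0.4757, 0.2238, 0.0345]
eef_rot: [-3.138, -0.001, -2.898]
contact_force: [1.3, -7.9, 6.4]
finger_gap: 0.201
finger_force: 51.2
```

>>> {"op": "servo_tool", "data": {"series": [{"dx": -6, "dy": 13, "dz": 0, "ax": 0, "ay": 0, "az": -0.046}, {"dx": -4.5, "dy": 9, "dz": 0, "ax": 0, "ay": 0, "az": -0.032}, {"dx": -3, "dy": 5, "dz": 0, "ax": 0, "ay": 0, "az": -0.018}, {"dx": 0, "dy": 0, "dz": 0, "ax": 0, "ay": 0, "az": 0}, {"dx": 0, "dy": 0, "dz": 0, "ax": 0, "ay": 0, "az": 0}]}}

```text
time: 13.55
tool_pos: [0.4814, 0.2551, 0.0346]
eef_rot: [-3.14, 0.0, -2.802]
contact_force: [1.3, -3.5, 4.8]
finger_gap: 0.197
finger_force: 50.8
```

```bash
python3 - <<'E'
from h import *
st=manip.get_state();print(st['tool_pos'],st['eef_rot'],st['time'])
for n in('wrist','top','side'):
    p=snap(n,n+'4.png');C=cloud(p);r,b=colours(p)
    print(n,'dish',circ(near(C,r,.574,.29,.075,.02,.04)),'red',circ(near(C,r,.574,.29,.085,-.01,.012)),'cup',circ(near(C,b,.55,-.27,.05,.045,.07)))
E
```

```text
[0.48144289 0.25507415 0.03459552] [-3.13999946e+00  4.16179691e-04 -2.80185542e+00] 13.55
wrist dish (array([0., 0., 0.]), 0) red (array([0., 0., 0.]), 0) cup (array([0., 0., 0.]), 0)
top dish (array([0.574 , 0.2901, 0.0515]), 139) red (array([0.5728, 0.2916, 0.0722]), 174) cup (array([ 0.5462, -0.2654,  0.0283]), 103)
side dish (array([0.5724, 0.2868, 0.0538]), 50) red (array([0.5702, 0.2894, 0.0737]), 32) cup (array([ 0.5465, -0.2695,  0.0284]), 211)
  return _methods._mean(a, axis=axis, dtype=dtype,
  ret = ret.dtype.type(ret / rcount)
```

View pics/wrist4.png

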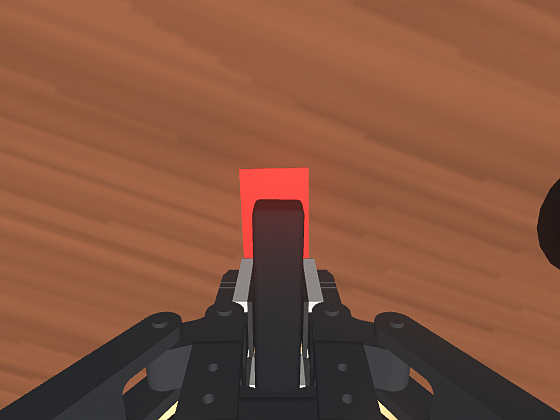

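View pics/top4.png

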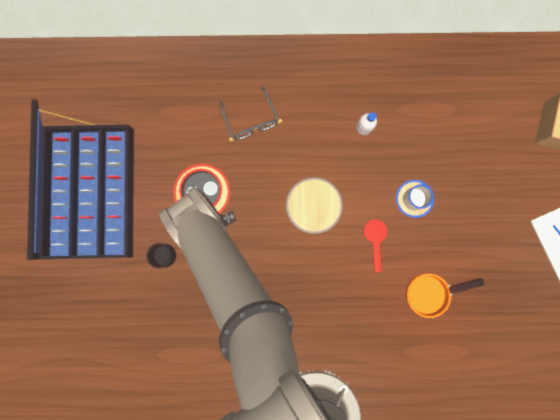

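The handle (277) lies over the stripe (240–308), the dish is concentric in the red ring to about 3 mm, and the cup stands in the blue ring. Now I release and lift away.

>>> {"op": "servo_tool", "data": {"series": [{"dx": 0, "dy": 0, "dz": 0, "ax": 0, "ay": 0, "az": 0}, {"dx": 0, "dy": 0, "dz": 0, "ax": 0, "ay": 0, "az": 0}, {"dx": 0, "dy": 0, "dz": 0, "ax": 0, "ay": 0, "az": 0}, {"dx": 0, "dy": 0, "dz": 0, "ax": 0, "ay": 0, "az": 0}, {"dx": 0, "dy": 0, "dz": 0, "ax": 0, "ay": 0, "az": 0}], "claw": 0.6}}

```text
time: 14.2
tool_pos: [0.4802, 0.2566, 0.034]
eef_rot: [3.141, -0.0, -2.8]
contact_force: [0.1, -0.4, 0.5]
finger_gap: 0.599
finger_force: 0.0
```

>>> {"op": "servo_tool", "data": {"series": [{"dx": 0, "dy": 0, "dz": -10, "ax": 0, "ay": 0, "az": 0}, {"dx": 0, "dy": 0, "dz": -30, "ax": 0, "ay": 0, "az": 0}, {"dx": 0, "dy": 0, "dz": -40, "ax": 0, "ay": 0, "az": 0}, {"dx": 0, "dy": 0, "dz": -40, "ax": 0, "ay": 0, "az": 0}, {"dx": 0, "dy": 0, "dz": -40, "ax": 0, "ay": 0, "az": 0}]}}

```text
time: 14.7
tool_pos: [0.4802, 0.2563, 0.1966]
eef_rot: [3.141, 0.001, -2.8]
contact_force: [0.7, 0.1, -0.8]
finger_gap: 0.602
finger_force: 0.0
```

```bash
python3 - <<'E'
from h import *
for n in('wrist','side'):
    p=snap(n,n+'5.png');C=cloud(p);r,b=colours(p)
    print(n,'dish',circ(near(C,r,.574,.29,.075,.02,.04)),'red',circ(near(C,r,.574,.29,.085,-.01,.012)))
    for q in('dish_handle','red_stripe','lens_a'): print(q,[(np.round(d['centre'],3).tolist(),round(d['p'],2)) for d in manip.mark_of(p,q)][:3])
E
```

```text
wrist dish (array([0.5753, 0.2886, 0.0524]), 789) red (array([0.577 , 0.2901, 0.0708]), 262)
dish_handle [([0.483, 0.256, 0.032], 0.85)]
red_stripe [([0.483, 0.255, 0.006], 0.98)]
lens_a [([0.568, 0.311, 0.003], 0.97), ([0.583, 0.267, 0.003], 0.57), ([0.484, 0.256, 0.003], 0.53)]
side dish (array([0.5732, 0.2859, 0.0528]), 67) red (array([0.5699, 0.2858, 0.0715]), 45)
dish_handle [([0.485, 0.255, 0.036], 0.88)]
red_stripe [([0.485, 0.259, -0.001], 0.91)]
lens_a [([0.575, 0.308, 0.002], 0.64), ([0.583, 0.262, 0.004], 0.48)]
```

View pics/wrist5.png

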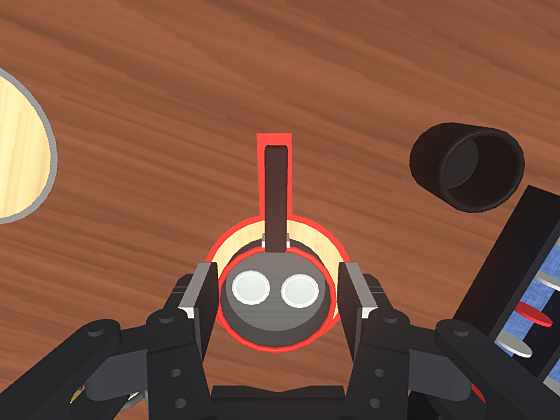

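The dish (275,298) sits in the red ring with its handle along the stripe (275,190), both lenses are inside, and the gripper is clear of everything.

```bash
python3 -c "
from plant import manip
print(manip.job_done())"
```

```text
the job is handed in; nothing more can be done
None
```

The job is handed in, with no verdict returned: the cup is in the blue ring and the dish, both lenses inside, is in the red ring with its handle over the stripe (each measured within about 5 mm), and the gripper is open and clear.

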